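Load a specimen carrier under the sprung hold-down of a test fixture

TASK

Pick up the steel specimen carrier by its upright tab and set its flat front end in the mouth of the clamping fixture. Slide it in along the bed so that it pushes the sprung hold-down arm back and slips beneath it, and keep pushing gently, never ramming or pressing it hard, until the roller drops into the cross groove and holds the carrier down. Then let go, and leave the other things on the bench where they are.

Things in the scene. Friction and masses are not known exactly. Their poses are not given: they have to be found in the camera images.
- carrier: Loose steel plate 120 x 40 x 12 mm, 0.22 to 0.45 kg. Origin: centre of its underside; x along its length to its front end, z up. At x = -46 mm an upright grip tab, 24 mm long (x), 12 mm thick (y), top 48 mm above the underside. At x = -10 mm a round black specimen mount, 24 mm wide, top 24 mm up. Across the top a groove from x = 24 to 46 mm, 5 mm deep. The front end, x = 60 mm, goes in first.
- carrier_tab (a point): Grip point in the carrier's tab: 46 mm behind its centre, 36 mm above its underside, 12 mm below the tab's top. Axes as the carrier's; the tab is pinched along y.
- fixture: Clamping fixture bolted to the bench: base 250 x 100 x 10 mm; its top is the bed. Origin: centre of its underside; x is the way the carrier goes in, z up. Guide rails, 7 mm high, 45 mm apart, run from x = -80 to 15 mm; before them a flared mouth from x = -110 mm, 63 mm wide there. From when the arm lifts, over 25 N on the carrier from bed, stop, arm and rails summed is ramming.
- head_middle (a point): Point on the bed 18 mm beyond the fixture's centre, axes as the fixture's: under the arm's roller if the clamp head (arm and rigid end stop, 11 mm high) were at its middle setting. The head is clamped up to 20 mm either way along x; its setting is not measured, it must be felt. The stop's face is 22 mm beyond the roller, which drops into the groove about 3 mm before the carrier meets the stop.
- hold_down (a joint): Angle of the sprung arm, hinged level 62 mm beyond its roller: 0 = down, roller 4.5 mm over the bed; grows as pushed up and back, to 0.7 rad. 0.12 on the carrier's flat top, 0.04 in the groove, pressing 2 to 3 N. Its nose slopes 22 degrees up from the roller to the mouth, tip 28 mm ahead, 15 mm over the bed. Pushing under takes 3 to 10 N, more if it is pressed on the bed; sliding on, 1 to 5 N.
- test_block: Bystander: loose plain steel block 60 x 40 x 14 mm, no tab; origin at the centre of its underside.
- weight: Bystander: loose dark steel weight, 48 mm diameter and 22 mm high with a 16 mm pin on top, 36 mm in all; origin at the centre of its underside.
- cup: Bystander: loose empty paper cup, 72 mm across the rim, 75 mm high; origin at the centre of its underside.
Not all that is in view belongs to the job. What is shaped like the carrier but turquoise is not meant.

How it is judged:
On the way:
1. the carrier, lying on the bed, has pushed the hold-down arm up and back and lies beneath it, the roller up on its flat top (value of joint hold_down above 0.105 rad and x of carrier in the frame of fixture between -0.075 and 0.005 m and z of carrier in the frame of fixture below 0.014 m), for 0.1 s.
At the end, for the whole second after the job is handed in: The carrier lies flat on the bed between the rails (within 2.5 mm of the bed, 5 mm of the centre line, 0.08 rad of its direction), the arm's roller in its groove (arm at 0.02 to 0.07 rad, carrier origin from 47 mm behind to 6 mm beyond the fixture's), released and at rest (value of joint hold_down between 0.02 and 0.07 rad and x of carrier in the frame of fixture between -0.047 and 0.006 m and y of carrier in the frame of fixture between -0.005 and 0.005 m and angle between the x axis of carrier and the x axis of fixture, either way round below 0.08 rad and angle between carrier's own z axis and vertical below 0.04 rad and z of carrier in the frame of fixture below 0.0125 m and linear speed of carrier below 0.01 m/s and contact force between the fingers and carrier below 0.1 N); the robot touches nothing.
It fails at once if once it has begun to lift the arm, the carrier is rammed or pressed against the fixture with more than 25 N (value of joint hold_down above 0.02 rad and contact force between carrier and fixture above 25 N).
It fails at once if a bystander is moved more than 30 mm (distance of any of test_block, weight, cup from where it was at the start of the episode above 0.03 m).
It also fails if it takes over 67 s, if anything falls off the work surface, if the arm or the gripper's body presses on something with over 40 N, if the wrist force passes 120 N, or if a joint passes its speed limit or range.

ROBOT

A 6-joint arm with a two-finger parallel gripper is mounted at the origin on the work surface. World frame = base frame: x ahead of the robot, y to its left, z up, the work surface at z = 0. Lengths are in m, angles in rad, forces in N, time in s.
With the tool pointing down it reaches from about 0.35 to 0.85 m from the base axis. Payload 8.1 kg.
Tool frame: the origin (TCP) lies on the centre line of the jaws, within the pads' length; the fingertips stand robot.tips_ahead ahead of it and the grasp point (between the pads) lies 8 mm behind it (robot.tips_ahead is the distance from the TCP to the fingertips, in m); z points along the fingers, y is the direction in which the jaws open and shut (so a half turn about z gives the same grasp; the last joint's range is limited). The gripper opens to 93 mm and grips with 3 to 60 N. Pads are 15 mm wide; open, the fingers measure 128 mm over their backs; the gripper's body (75 mm by 188 mm) begins 65 mm behind the grasp point.
Start: joints at [-1.347, 0.13, 1.488, -0, 1.523, -0.085], TCP at [0.182, -0.572, 0.23] pointing down, gripper open.
Joint ranges: [-2.96, 2.96], [-0.89, 2.26], [0.02, 2.5], [-1.34, 4.48], [0, 2.73], [-2.66, 2.66]. Speed limits (rad/s): [2.39, 2.39, 2.79, 3.14, 3.14, 3.14].

INTERFACE

Orientations are given as a rotation vector (axis times angle).
In Python, from plant import monitor, eyes, job, robot gives the robot as it stands.
- The arm moves only by the tool servo_tool, never from a script. Its argument "plan" is a list that holds one entry, the list of rows, each a list of 7 numbers: the closure, from -1 (fully open) to 1 (shut), so that 0 is half open, then the shift along the world's x, y, z in mm, then the turn, a rotation vector about the world's x, y, z in rad. In form: [[[hand, dx, dy, dz, ax, ay, az], ...]]. A call has 1 to 12 rows; each row shifts and turns the commanded pose from where the row before left it; what a row does not reach is not made up. A row lasts 1/10 s, in which the tool goes at most 50 mm and 8.59 degrees, less where a joint would pass 70% of its speed; a pose out of reach is approached as far as the arm can. A call with a gripper value outside its range is refused whole. The fingers move at their own pace and stop on an object; "force" is the grip in N (left out, the last holds). Time passes only in rows, so rows that do not move let the fingers close. It gives the time, the measured TCP pose, the force and the opening at its end, in the units of the state.
- monitor.read_state(): the state, without advancing time (a new reading comes with each control period).
- eyes.read_camera(name): name is "side" or "top" or "wrist"; returns the picture (384x512x3 uint8, red, green, blue); there is no depth.
- eyes.camera_info(name): a dict with "mtx" (3x3 intrinsics, pixels), "D" ([k1, k2, p1, p2, k3] as OpenCV has them; the pictures are not rectified), "R" (3x3) and "t" (3): a world point X has camera coordinates R X + t. Camera axes: x right, y down, z forward; pixel columns grow to the right and rows downward; lengths in m; the calibration is good to about 2 mm. A picture is of the moment at which its call begins: read the wrist's pose just before it. camera_info takes no time and is no camera call; for the wrist camera it gives the pose at the moment of the call.
- job.close_job(): hands the job in, once; it reports no verdict.
The state is a dict: "t": time; "q": joint angles; "dq": joint speeds; "joint_torque": joint torques, N m; "tool_pos": TCP position; "orientation": TCP orientation; "force": force on the tool from outside, world axes, zero at the start; "wrist_torque": the same for the moment, N m; "opening": finger opening in m.
Only numpy, scipy, OpenCV 4.12 (cv2) and the standard library are available. Lean on these libraries where they do the work, as an engineer would, in place of code of your own. Each camera call takes 0.05 s, during which the arm holds its last target. There are 200 camera calls.

## Working session

There is one attempt and no reset: what is moved stays moved. The work goes in short steps, Python scripts to look and compute and a tool call to move; the robot and the scene stay as the last step left them, time stands still between calls to the robot, and variables do not carry over. Pictures are saved under pics/ and viewed, about 8 in all and at most 12, crops included, and the job is handed in when it is done.

Besides the shell and the picture viewer there is one more tool, called after "Request:" by a JSON object that holds its "api" and its "payload", one argument or row to a line. servo_tool: Moves the arm, as the interface text tells. Its arguments: {"type":"object","properties":{"plan":{"type":"array"},"force":{"type":"number"}},"required":["plan"]}

```bash
ls; mkdir -p pics; python3 - <<'E'
from plant import monitor, eyes, job, robot
import cv2
print(monitor.read_state()); print(robot.tips_ahead)
for n in("top","side"):
    i=eyes.camera_info(n); print(n,i)
    cv2.imwrite(f"pics/{n}0.png",cv2.resize(eyes.read_camera(n)[:,:,::-1],None,fx=1.5,fy=1.5,interpolation=cv2.INTER_CUBIC))
E
```

```text
pics
{'t': 0.0, 'q': array([-1.34740258e+00,  1.31169938e-01,  1.48924652e+00, -2.77133375e-05,
        1.52299334e+00, -8.53874558e-02]), 'dq': array([-3.84755586e-04, -3.68666339e-04, -5.91555044e-04, -1.68056423e-03,
       -3.41933846e-04,  5.27613729e-05]), 'joint_torque': array([-3.89328401e-03, -5.59845793e+01, -4.91772258e+01,  7.63472356e-02,
        3.53763567e-02, -1.00333100e-04]), 'tool_pos': array([ 0.18223806, -0.57109158,  0.22860018]), 'orientation': array([-3.10243504e+00, -4.82831386e-01,  2.40042025e-04]), 'force': array([-0.11356183, -0.01800883,  0.42220001]), 'wrist_torque': array([ 0.00317883, -0.01126082,  0.02906571]), 'opening': 0.09307797170429476}
0.011
top {'mtx': array([[384.12899545,   0.        , 257.25733607],
       [  0.        , 384.12899545, 190.39591702],
       [  0.        ,   0.        ,   1.        ]]), 'D': array([0.03186581, 0.        , 0.        , 0.        , 0.        ]), 'R': array([[ 0.02197333, -0.99973302,  0.00714584],
       [-0.98961379, -0.02276545, -0.14193756],
       [ 0.14206234, -0.00395278, -0.98984982]]), 't': array([-0.07753046,  0.52603404,  1.0270667 ])}
side {'mtx': array([[417.75574805,   0.        , 257.58557249],
       [  0.        , 417.75574805, 192.00560559],
       [  0.        ,   0.        ,   1.        ]]), 'D': array([-0.06524579,  0.        ,  0.        ,  0.        ,  0.        ]), 'R': array([[-0.78055376, -0.62504064, -0.00774766],
       [-0.29772055,  0.3826361 , -0.8746154 ],
       [ 0.5496347 , -0.6803777 , -0.48475549]]), 't': array([0.36640993, 0.22063137, 0.81994166])}
```

View pics/top0.png

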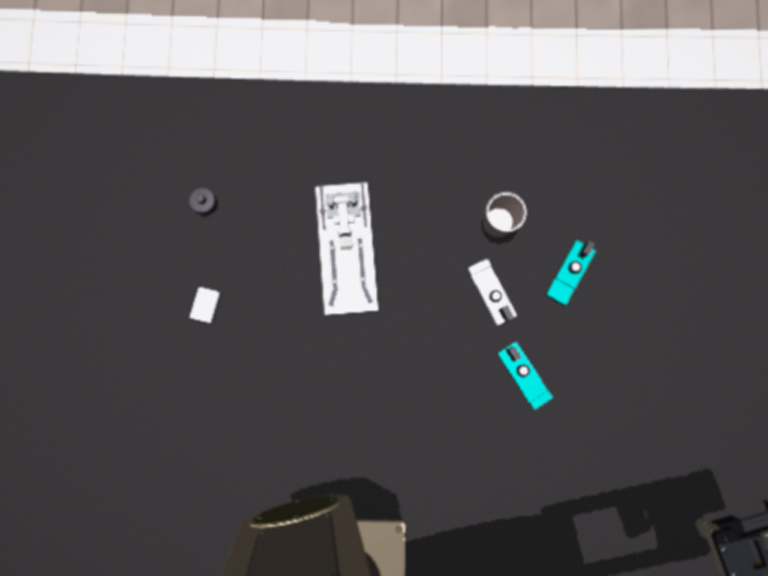

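View pics/side0.png

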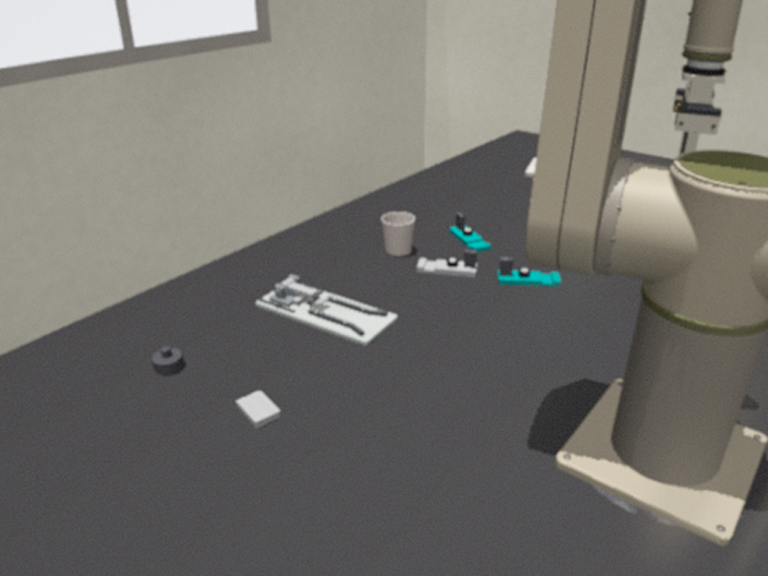

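The three carrier-shaped things (in the 1.5x top view) are the steel one at (493,292) and the turquoise ones at (572,271) and (525,375). The steel one fits the description. I'll confirm it in an enlarged crop, which also shows the fixture.

```bash
cat > h.py <<'E'
import numpy as np, cv2
from plant import monitor, eyes, job, robot
def ray(cam,uv,z,info=None):
    i=info or eyes.camera_info(cam)
    n=cv2.undistortPoints(np.float64(uv).reshape(-1,1,2),i["mtx"],i["D"]).reshape(-1,2)
    R,t=i["R"],i["t"]; c=-R.T@t
    d=np.c_[n,np.ones(len(n))]@R
    z=np.broadcast_to(z,len(n))
    return c+d*((z-c[2])/d[:,2])[:,None]
def proj(cam,X,info=None):
    i=info or eyes.camera_info(cam)
    return cv2.projectPoints(np.float64(X).reshape(-1,1,3),cv2.Rodrigues(i["R"])[0],i["t"],i["mtx"],i["D"])[0].reshape(-1,2)
E
python3 - <<'E'
from h import *
im=eyes.read_camera("top")[:,:,::-1]
cv2.imwrite("pics/crop1.png",cv2.resize(im[115:225,200:360],None,fx=5,fy=5,interpolation=cv2.INTER_CUBIC))
E
```

```text
(no output)
```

View pics/crop1.png

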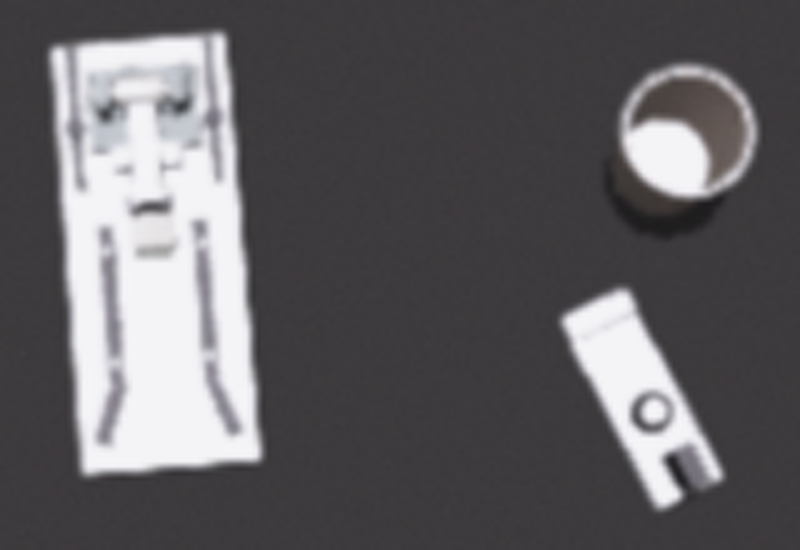

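It's confirmed: the plain steel one has its tab at crop (690,468), its mount at (652,412) and its groove at (605,325). The fixture's corners are (50,47), (225,33), (262,460) and (83,475), with the mouth at the bottom.

```bash
cat >> h.py <<'E'
def fit(P,M):  # 2D rigid: P = R(yaw) M + o
    P=P[:,:2];M=np.float64(M);Pc=P-P.mean(0);Mc=M-M.mean(0)
    a=np.arctan2((Mc[:,0]*Pc[:,1]-Mc[:,1]*Pc[:,0]).sum(),(Mc*Pc).sum())
    R=np.array([[np.cos(a),-np.sin(a)],[np.sin(a),np.cos(a)]]);o=P.mean(0)-R@M.mean(0)
    return o,a,np.abs(P-(M@R.T+o)).max()
E
python3 - <<'E'
from h import *
c=lambda L:(np.array(L)+.5)/5-.5+[200,115]
F=ray("top",c([(50,47),(225,33),(262,460),(83,475)]),.010)
C=ray("top",c([(561,318),(630,288),(724,478),(660,510)]),.012)
print(np.round(F,4),np.round(C,4))
f=fit(F,[(.125,.05),(.125,-.05),(-.125,-.05),(-.125,.05)])
k=fit(C,[(.06,.02),(.06,-.02),(-.06,-.02),(-.06,.02)])
print("fix",f,"car",k)
R=lambda a:np.array([[np.cos(a),-np.sin(a)],[np.sin(a),np.cos(a)]])
print("tab",k[0]+R(k[1])@[-.046,0], "mount check",ray("top",c([(652,412)]),.024),k[0]+R(k[1])@[-.01,0])
s=monitor.read_state();T=cv2.Rodrigues(s["orientation"])[0];print(T)
print("wrist",eyes.camera_info("wrist"))
E
```

```text
[[ 0.7236  0.0772  0.01  ]
 [ 0.7346 -0.0244  0.01  ]
 [ 0.485  -0.0519  0.01  ]
 [ 0.4742  0.0488  0.01  ]] [[ 0.5701 -0.2206  0.012 ]
 [ 0.5884 -0.26    0.012 ]
 [ 0.4806 -0.3126  0.012 ]
 [ 0.4617 -0.2765  0.012 ]]
fix (array([0.60437885, 0.01241109]), np.float64(0.11094602692132238), np.float64(0.0012311941964392586)) car (array([ 0.52520372, -0.26744563]), np.float64(0.46410890022218415), np.float64(0.002061135930210234))
tab [ 0.48406956 -0.28803643] mount check [[ 0.51562246 -0.26993759  0.024     ]] [ 0.51626151 -0.27192189]
[[ 9.52698988e-01  3.03915343e-01 -3.20969410e-04]
 [ 3.03915492e-01 -9.52698001e-01  1.37553924e-03]
 [ 1.12260566e-04 -1.40802242e-03 -9.99999002e-01]]
wrist {'mtx': array([[306.48778394,   0.        , 257.95501814],
       [  0.        , 306.48778394, 197.14495581],
       [  0.        ,   0.        ,   1.        ]]), 'D': array([-0.00365127,  0.        ,  0.        ,  0.        ,  0.        ]), 'R': array([[ 3.02984468e-01, -9.52995235e-01, -7.03048455e-04],
       [-9.13612524e-01, -2.90673305e-01,  2.84290671e-01],
       [-2.71132012e-01, -8.54933437e-02, -9.58737879e-01]]), 't': array([-0.59946858, -0.03143612,  0.3910495 ])}
```

Request:
{"api": "servo_tool", "payload": {
  "plan": [
    [[0,30,28,-5,0,0,0.015],[0,30,28,-5,0,0,0.015],[0,30,28,-5,0,0,0.015],[0,30,28,-5,0,0,0.015],[0,30,28,-5,0,0,0.015],[0,30,28,-5,0,0,0.015],[0,30,28,-5,0,0,0.015],[0,30,28,-5,0,0,0.015],[0,30,28,-5,0,0,0.015],[0,30,28,-5,0,0,0.02],[0,0,0,0,0,0,0],[0,0,0,0,0,0,0]]
  ],
  "force": 40
}}

```text
t: 1.35
tool_pos: [0.4825, -0.2907, 0.1791]
orientation: [-3.056, -0.725, 0.002]
force: [-0.3, -0.3, -0.4]
opening: 0.0464
```

```bash
python3 - <<'E'
from h import *
s=monitor.read_state();print(s["tool_pos"],s["orientation"],s["opening"]);T=cv2.Rodrigues(s["orientation"])[0];print(np.arctan2(T[1,0],T[0,0]))
im=eyes.read_camera("wrist")[:,:,::-1]
i=eyes.camera_info("wrist")
np.save("w1.npy",i,allow_pickle=True)
cv2.imwrite("pics/w1.png",cv2.resize(im,None,fx=1.5,fy=1.5,interpolation=cv2.INTER_CUBIC))
R=lambda a:np.array([[np.cos(a),-np.sin(a)],[np.sin(a),np.cos(a)]])
k=np.array([.5252,-.2674]);f=np.array([.6044,.0124])
print("predicted tab top corners",1.5*proj("wrist",[[*(k+R(.464)@[a,b]),.048] for a,b in((-.034,.006),(-.034,-.006),(-.058,-.006),(-.058,.006))]))
print("fix",proj("wrist",[[*f,.01]])*1.5)
E
```

```text
[ 0.48252888 -0.29074672  0.17908262] [-3.05604617e+00 -7.25259077e-01  1.53528177e-03] 0.04639717010699761
0.46601804219181797
predicted tab top corners [[373.36816422 265.60314054]
 [392.22435313 265.59145379]
 [392.12428685 301.59979051]
 [373.69891215 301.6112749 ]]
fix [[   9.36400487 -138.80724088]]
```

View pics/w1.png

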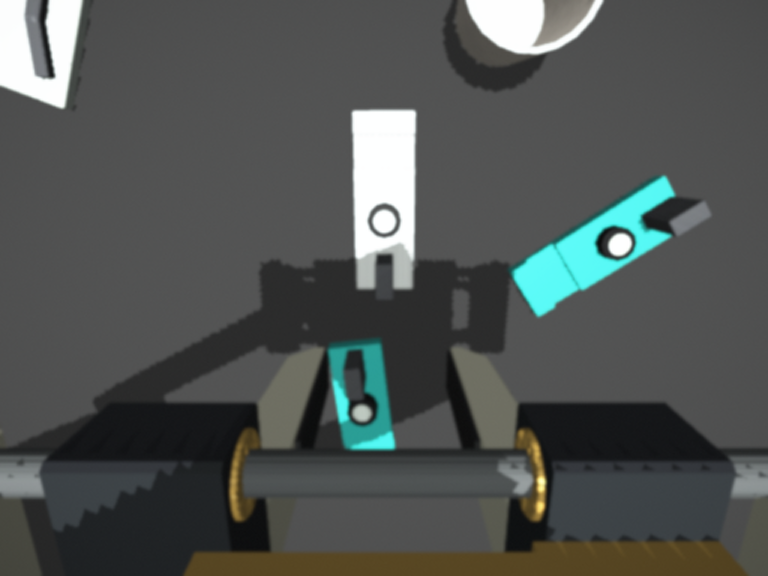

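Request:
{"api": "servo_tool", "payload": {
  "plan": [
    [[0,2,3,-30,0,0,0],[0,0,0,-30,0,0,0],[0,0,0,-30,0,0,0],[0,0,0,-28,0,0,0],[0,0,0,-20,0,0,0],[0,0,0,-10,0,0,0],[0,0,0,0,0,0,0],[1,0,0,0,0,0,0],[1,0,0,0,0,0,0],[1,0,0,0,0,0,0],[1,0,0,0,0,0,0],[1,0,0,0,0,0,0]]
  ],
  "force": 45
}}

```text
t: 2.6
tool_pos: [0.4846, -0.2886, 0.0322]
orientation: [3.057, 0.722, 0.001]
force: [-1.3, 2.4, 9.6]
opening: 0.0114
```

Request:
{"api": "servo_tool", "payload": {
  "plan": [
    [[1,0,0,20,0,0,0],[1,0,0,30,0,0,0],[1,0,0,30,0,0,0],[1,-10,35,0,0,0,-0.044],[1,-10,35,0,0,0,-0.044],[1,-10,35,0,0,0,-0.044],[1,-10,35,0,0,0,-0.044],[1,-10,35,0,0,0,-0.044],[1,-10,35,0,0,0,-0.044],[1,-10,35,0,0,0,-0.044],[1,-10,34,0,0,0,-0.045],[1,0,0,0,0,0,0]]
  ]
}}

```text
t: 3.8
tool_pos: [0.4027, -0.0064, 0.111]
orientation: [-3.135, -0.177, 0.002]
force: [-0.5, -0.2, -2.8]
opening: 0.0118
```

Request:
{"api": "servo_tool", "payload": {
  "plan": [
    [[1,0,0,0,0,0,0],[1,0,0,-20,0,0,0],[1,0,0,-5,0,0,0],[1,0,0,0,0,0,0],[1,0,0,0,0,0,0],[1,0,0,0,0,0,0]]
  ]
}}

```text
t: 4.4
tool_pos: [0.4049, -0.0101, 0.0873]
orientation: [3.137, 0.173, 0.001]
force: [0.6, -0.6, -2.2]
opening: 0.0118
```

```bash
python3 - <<'E'
from h import *
s=monitor.read_state();print(s["tool_pos"],s["orientation"],s["opening"],s["force"],s["wrist_torque"]);T=cv2.Rodrigues(s["orientation"])[0];print(T, np.arctan2(T[1,0],T[0,0]))
i=eyes.camera_info("wrist")
im=eyes.read_camera("wrist")[:,:,::-1]
cv2.imwrite("pics/w2r.png",im)
cv2.imwrite("pics/w2.png",cv2.resize(im,None,fx=1.5,fy=1.5,interpolation=cv2.INTER_CUBIC))
p=s["tool_pos"];G=lambda x,y,z:(p+T@[x,-y,-z])  # tool frame, carrier-ish: tab at tcp
# carrier top front corners if level, offset as grasped (underside .0322 below tcp)
print("front top pred",1.5*proj("wrist",[G(.106,.02,.012-.0322),G(.106,-.02,.012-.0322)],i))
a=.111;R=np.array([[np.cos(a),-np.sin(a)],[np.sin(a),np.cos(a)]]);f=np.array([.6044,.0124])
print("bed corners/rails pred",1.5*proj("wrist",[[*(f+R@[x,y]),z] for x,y,z in((-.125,.05,.01),(-.125,-.05,.01),(-.11,.0315,.017),(-.11,-.0315,.017),(-.08,.0225,.017),(-.08,-.0225,.017),(.015,.0225,.017),(.015,-.0225,.017))],i))
E
```

```text
[ 0.40491124 -0.01007428  0.08731585] [3.13663849e+00 1.72962238e-01 1.30817299e-03] 0.011763925357879406 [ 0.61188547 -0.64983878 -2.20036151] [ 0.02322765  0.09204147 -0.01647934]
[[ 9.93936689e-01  1.09950669e-01  8.41986240e-04]
 [ 1.09950827e-01 -9.93937018e-01 -1.42579956e-04]
 [ 8.21204530e-04  2.34292532e-04 -9.99999635e-01]] 0.11017361384993657
front top pred [[329.82257884  83.0065306 ]
 [444.44811015  82.90506904]]
bed corners/rails pred [[ 283.68813808  169.71796495]
 [ 489.07843037  169.34023468]
 [ 318.29151685  136.37741401]
 [ 454.34769209  136.13163871]
 [ 335.58612022   65.08805209]
 [ 436.77054179   64.91233891]
 [ 327.56141822 -204.18350309]
 [ 443.71158113 -204.35473429]]
```

View pics/w2.png

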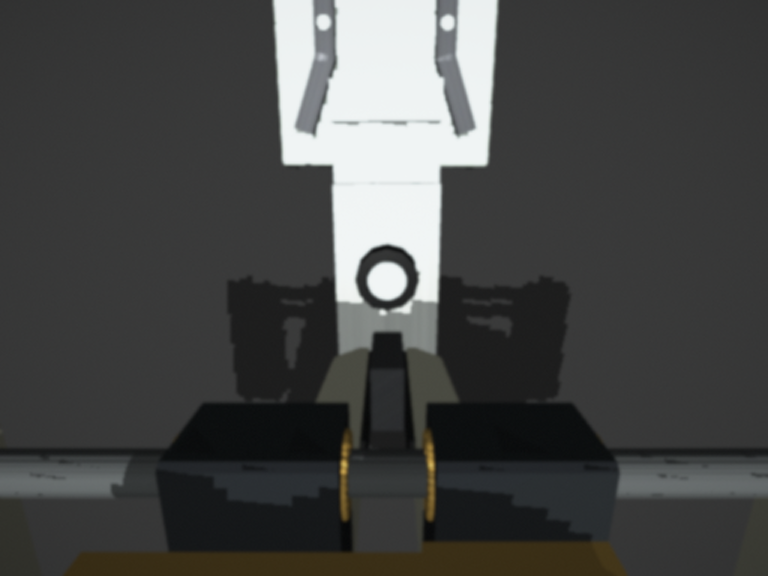

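```bash
python3 - <<'E'
from h import *
s=monitor.read_state();T=cv2.Rodrigues(s["orientation"])[0];p=s["tool_pos"];i=eyes.camera_info("wrist")
def P(th,dx=0):
    c,n=np.cos(th),np.sin(th); out=[]
    for x,z in((.106,.012),(.092,.012),(.07,.012),(.036,.024),(.106,0)):
        x+=dx; z-=.0322+.0; zz=z+.008  # pivot at grasp point, 8mm above tcp
        zz=z-.008
        X=x*c+zz*n; Z=-x*n+zz*c+.008
        out.append(np.concatenate([1.5*proj("wrist",[p+T@[X,y,-Z] for y in(-.02,.02)],i)]).round(0))
    return [(o[0][1],o[0][0],o[1][0]) for o in out]
for th in(0,.05,.1,.13,.16,.2):
    print(th,*[tuple(map(int,o)) for o in P(th)])
E
```

```text
0 (83, 330, 444) (126, 331, 443) (189, 333, 441) (286, 333, 442) (88, 334, 441)
0.05 (90, 332, 443) (131, 333, 441) (192, 334, 440) (287, 333, 441) (96, 335, 439)
0.1 (97, 333, 441) (137, 334, 440) (196, 336, 439) (288, 334, 441) (104, 337, 437)
0.13 (102, 334, 440) (140, 335, 439) (198, 336, 438) (289, 334, 440) (109, 338, 436)
0.16 (106, 335, 439) (144, 336, 438) (201, 337, 438) (290, 335, 440) (114, 339, 436)
0.2 (112, 337, 438) (149, 337, 437) (204, 338, 437) (291, 335, 439) (121, 340, 434)
```

The carrier hangs level. The groove edges are at rows 122 and 184, against 126 and 189 predicted, so the grip sits 1.6 mm off along x. It is centred on the mouth (column 386.5 against 386 for the rails). Next I lower it.

Request:
{"api": "servo_tool", "payload": {
  "plan": [
    [[1,0,0,-15,0,0,0],[1,0,0,-15,0,0,0],[1,0,0,-8,0,0,0],[1,0,0,-4,0,0,0],[1,0,0,0,0,0,0],[1,0,0,0,0,0,0],[1,0,0,-1,0,0,0],[1,0,0,0,0,0,0],[1,0,0,0,0,0,0]]
  ]
}}

```text
t: 5.35
tool_pos: [0.4046, -0.0096, 0.0439]
orientation: [3.137, 0.174, 0.001]
force: [0.3, -0.3, -3.0]
opening: 0.0119
```

Request:
{"api": "servo_tool", "payload": {
  "plan": [
    [[1,0,0,-1,0,0,0],[1,0,0,0,0,0,0],[1,0,0,0,0,0,0],[1,0,0,0,0,0,0]]
  ]
}}

```text
t: 5.75
tool_pos: [0.4043, -0.0096, 0.0426]
orientation: [-3.137, -0.174, 0.0]
force: [0.2, -1.2, -2.6]
opening: 0.0117
```

Request:
{"api": "servo_tool", "payload": {
  "plan": [
    [[1,0,0,-0.5,0,0,0],[1,0,0,0,0,0,0],[1,0,0,0,0,0,0],[1,0,0,0,0,0,0]]
  ]
}}

```text
t: 6.15
tool_pos: [0.4044, -0.0096, 0.0422]
orientation: [3.137, 0.174, 0.0]
force: [-1.0, 0.5, -1.3]
opening: 0.0113
```

Request:
{"api": "servo_tool", "payload": {
  "plan": [
    [[1,5,0.5,0,0,0,0],[1,5,0.6,0,0,0,0],[1,5,0.5,0,0,0,0],[1,5,0.6,0,0,0,0],[1,5,0.6,0,0,0,0],[1,5,0.5,0,0,0,0],[1,0,0,0,0,0,0],[1,0,0,0,0,0,0]]
  ]
}}

```text
t: 6.95
tool_pos: [0.4346, -0.0063, 0.0422]
orientation: [-3.137, -0.174, -0.0]
force: [0.8, 0.3, -1.5]
opening: 0.0119
```

Request:
{"api": "servo_tool", "payload": {
  "plan": [
    [[1,5,0.5,0,0,0,0],[1,5,0.6,0,0,0,0],[1,5,0.6,0,0,0,0],[1,5,0.5,0,0,0,0],[1,5,0.6,0,0,0,0],[1,0,0,0,0,0,0],[1,0,0,0,0,0,0]]
  ]
}}

```text
t: 7.65
tool_pos: [0.4597, -0.0035, 0.0422]
orientation: [-3.137, -0.174, -0.001]
force: [0.1, -0.1, -0.3]
opening: 0.0116
```

```bash
python3 - <<'E'
from h import *
s=monitor.read_state();print(s["tool_pos"],s["orientation"],s["opening"],s["force"],s["wrist_torque"])
im=eyes.read_camera("wrist")[:,:,::-1]
cv2.imwrite("pics/w3.png",cv2.resize(im,None,fx=1.5,fy=1.5,interpolation=cv2.INTER_CUBIC))
E
```

```text
[ 0.45972629 -0.00348382  0.04215667] [-3.13673739e+00 -1.74003808e-01 -7.02388009e-04] 0.011633953941942622 [ 0.09157212 -0.13441159 -0.30881479] [-0.02358274 -0.1739308  -0.00315012]
```

View pics/w3.png

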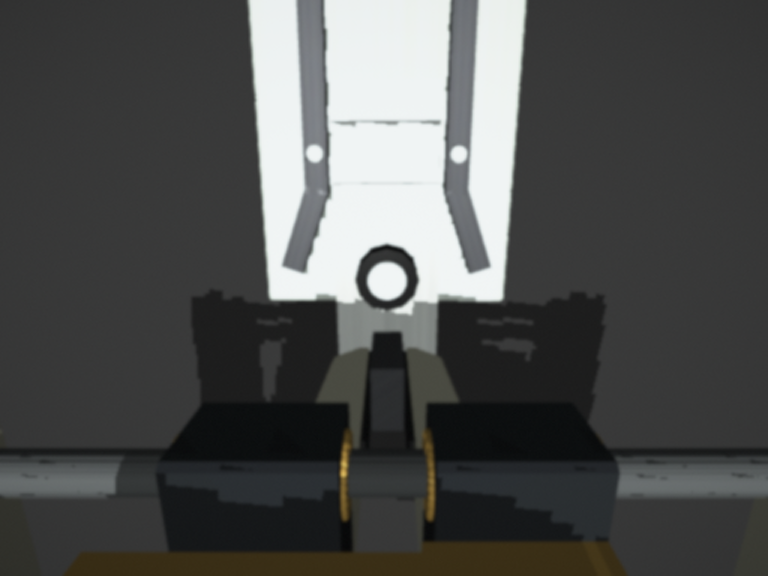

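The carrier is centred between the rails (335 to 441 against 327 to 450) and resting on the bed. Now I push slowly.

Request:
{"api": "servo_tool", "payload": {
  "plan": [
    [[1,3,0.3,0,0,0,0],[1,3,0.3,0,0,0,0],[1,3,0.4,0,0,0,0],[1,3,0.3,0,0,0,0],[1,3,0.4,0,0,0,0],[1,0,0,0,0,0,0],[1,0,0,0,0,0,0]]
  ]
}}

```text
t: 8.4
tool_pos: [0.4748, -0.0018, 0.0422]
orientation: [3.137, 0.174, 0.001]
force: [1.4, 0.7, 0.1]
opening: 0.0118
```

Request:
{"api": "servo_tool", "payload": {
  "plan": [
    [[1,2,0.2,0,0,0,0],[1,2,0.2,0,0,0,0],[1,2,0.3,0,0,0,0],[1,2,0.2,0,0,0,0],[1,2,0.2,0,0,0,0],[1,0,0,0,0,0,0],[1,0,0,0,0,0,0]]
  ]
}}

```text
t: 9.1
tool_pos: [0.4848, -0.0007, 0.0422]
orientation: [3.137, 0.174, 0.001]
force: [1.4, -0.5, 0.0]
opening: 0.0116
```

Request:
{"api": "servo_tool", "payload": {
  "plan": [
    [[1,2,0.2,0,0,0,0],[1,2,0.2,0,0,0,0],[1,2,0.3,0,0,0,0],[1,2,0.2,0,0,0,0],[1,0,0,0,0,0,0]]
  ]
}}

```text
t: 9.6
tool_pos: [0.4928, 0.0002, 0.0422]
orientation: [-3.137, -0.174, -0.001]
force: [-0.7, 0.8, 1.5]
opening: 0.0115
```

Request:
{"api": "servo_tool", "payload": {
  "plan": [
    [[1,2,0.2,0,0,0,0],[1,2,0.2,0,0,0,0],[1,2,0.3,0,0,0,0],[1,2,0.2,0,0,0,0],[1,0,0,0,0,0,0]]
  ]
}}

```text
t: 10.1
tool_pos: [0.5009, 0.0011, 0.0422]
orientation: [-3.137, -0.174, -0.001]
force: [0.5, -0.5, 2.0]
opening: 0.0118
```

Request:
{"api": "servo_tool", "payload": {
  "plan": [
    [[1,0,0,0.3,0,0,0],[1,2,0.2,0,0,0,0],[1,2,0.2,0,0,0,0],[1,2,0.2,0,0,0,0],[1,0,0,0,0,0,0]]
  ]
}}

```text
t: 10.6
tool_pos: [0.5062, 0.0017, 0.0422]
orientation: [-3.137, -0.174, 0.001]
force: [-2.0, 0.8, 0.3]
opening: 0.0118
```

Request:
{"api": "servo_tool", "payload": {
  "plan": [
    [[1,2,0.3,0,0,0,0],[1,2,0.2,0,0,0,0],[1,2,0.2,0,0,0,0],[1,0,0,0,0,0,0]]
  ]
}}

```text
t: 11.0
tool_pos: [0.5121, 0.0024, 0.0422]
orientation: [-3.137, -0.174, 0.001]
force: [-4.2, -0.3, 2.7]
opening: 0.0116
```

Request:
{"api": "servo_tool", "payload": {
  "plan": [
    [[1,1,0.1,0.2,0,0,0],[1,1,0.1,0,0,0,0],[1,1,0.1,0,0,0,0],[1,1,0.2,0,0,0,0],[1,0,0,0,0,0,0]]
  ]
}}

```text
t: 11.5
tool_pos: [0.5163, 0.0029, 0.0424]
orientation: [-3.137, -0.174, 0.001]
force: [-3.9, -0.5, -1.4]
opening: 0.0115
```

Request:
{"api": "servo_tool", "payload": {
  "plan": [
    [[1,1,0.1,0,0,0,0],[1,1,0.1,0,0,0,0],[1,1,0.1,0,0,0,0],[1,1,0.1,0,0,0,0],[1,0,0,0,0,0,0]]
  ]
}}

```text
t: 12.0
tool_pos: [0.5202, 0.0033, 0.0424]
orientation: [-3.137, -0.174, 0.001]
force: [-4.7, -1.0, -1.6]
opening: 0.0117
```

Forces are gentle, about 4 to 5 N, so I continue.

Request:
{"api": "servo_tool", "payload": {
  "plan": [
    [[1,1,0.1,0,0,0,0],[1,1,0.1,0,0,0,0],[1,1,0.1,0,0,0,0],[1,1,0.2,0,0,0,0],[1,0,0,0,0,0,0]]
  ]
}}

```text
t: 12.5
tool_pos: [0.5248, 0.0038, 0.0426]
orientation: [3.137, 0.174, 0.001]
force: [0.4, 0.3, -4.8]
opening: 0.0114
```

Request:
{"api": "servo_tool", "payload": {
  "plan": [
    [[1,1,0.1,0,0,0,0],[1,1,0.1,0,0,0,0],[1,1,0.1,0,0,0,0],[1,1,0.1,0,0,0,0],[1,0,0,0,0,0,0]]
  ]
}}

```text
t: 13.0
tool_pos: [0.5286, 0.0042, 0.0427]
orientation: [3.137, 0.174, 0.001]
force: [-0.3, -0.1, -4.8]
opening: 0.0118
```

Request:
{"api": "servo_tool", "payload": {
  "plan": [
    [[1,1,0.1,0,0,0,0],[1,1,0.1,0,0,0,0],[1,1,0.1,0,0,0,0],[1,0,0,0,0,0,0],[1,0,0,0,0,0,0]]
  ]
}}

```text
t: 13.5
tool_pos: [0.5316, 0.0045, 0.0427]
orientation: [3.137, 0.174, 0.001]
force: [0.3, -0.3, -4.5]
opening: 0.0119
```

Request:
{"api": "servo_tool", "payload": {
  "plan": [
    [[1,1,0.1,-0.3,0,0,0],[1,1,0.1,0,0,0,0],[1,1,0.1,0,0,0,0],[1,1,0.2,0,0,0,0],[1,0,0,0,0,0,0],[1,0,0,0,0,0,0]]
  ]
}}

```text
t: 14.1
tool_pos: [0.5356, 0.005, 0.0424]
orientation: [3.137, 0.174, 0.001]
force: [0.3, 0.1, -3.9]
opening: 0.0118
```

Request:
{"api": "servo_tool", "payload": {
  "plan": [
    [[1,1,0.1,0,0,0,0],[1,1,0.1,0,0,0,0],[1,0,0,0,0,0,0],[1,0,0,0,0,0,0]]
  ]
}}

```text
t: 14.5
tool_pos: [0.5376, 0.0052, 0.0424]
orientation: [3.137, 0.174, 0.001]
force: [0.2, -0.1, -4.0]
opening: 0.0117
```

```bash
python3 - <<'E'
from h import *
s=monitor.read_state();print(s["tool_pos"],s["force"],s["wrist_torque"])
w=eyes.read_camera("wrist")[:,:,::-1]
sd=eyes.read_camera("side")[180:235,165:270,::-1]
top=cv2.resize(w[0:150,150:366],(560,389),interpolation=cv2.INTER_CUBIC)
b=cv2.resize(sd,(560,293)[:2],interpolation=cv2.INTER_CUBIC)
cv2.imwrite("pics/m4.png",np.vstack([top[:300],b]))
E
```

```text
[0.53763789 0.00521754 0.04240555] [ 0.19227919 -0.09312321 -4.00991599] [ 0.01858675  0.17135222 -0.00221561]
```

View pics/m4.png

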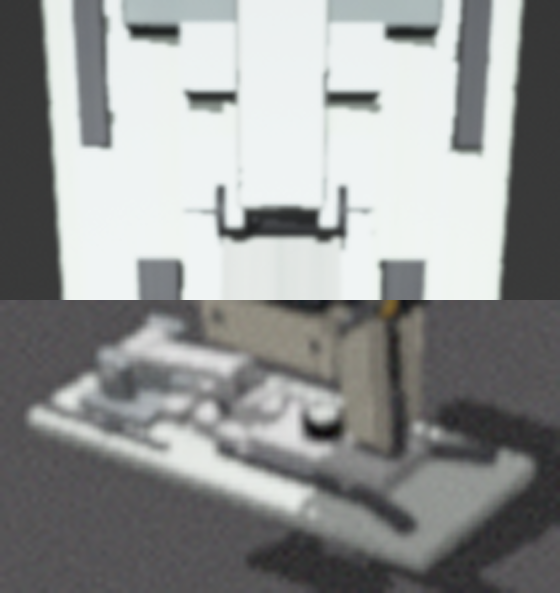

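The stop's face is at crop row 97. The carrier's front works out at about row 136, so roughly 7 mm remains, which agrees with the felt estimate. I go on in small steps.

Request:
{"api": "servo_tool", "payload": {
  "plan": [
    [[1,1,0.1,0,0,0,0],[1,1,0.1,0,0,0,0],[1,1,0.1,0,0,0,0],[1,0,0,0,0,0,0],[1,0,0,0,0,0,0]]
  ]
}}

```text
t: 15.1
tool_pos: [0.5408, 0.0055, 0.0425]
orientation: [-3.137, -0.174, -0.001]
force: [2.8, -0.5, -4.6]
opening: 0.0118
```

Request:
{"api": "servo_tool", "payload": {
  "plan": [
    [[1,0.5,0.1,0,0,0,0],[1,0.5,0,0,0,0,0],[1,0,0,0,0,0,0],[1,0,0,0,0,0,0]]
  ]
}}

```text
t: 15.5
tool_pos: [0.5416, 0.0056, 0.0424]
orientation: [-3.137, -0.174, -0.001]
force: [3.0, 0.6, -3.6]
opening: 0.0115
```

Request:
{"api": "servo_tool", "payload": {
  "plan": [
    [[1,0.5,0.1,0,0,0,0],[1,0.5,0,0,0,0,0],[1,0,0,0,0,0,0],[1,0,0,0,0,0,0]]
  ]
}}

```text
t: 15.9
tool_pos: [0.5424, 0.0057, 0.0424]
orientation: [3.137, 0.174, 0.0]
force: [1.4, -0.0, -3.8]
opening: 0.0115
```

Request:
{"api": "servo_tool", "payload": {
  "plan": [
    [[1,0.5,0.1,0,0,0,0],[1,0.5,0,0,0,0,0],[1,0,0,0,0,0,0],[1,0,0,0,0,0,0]]
  ]
}}

```text
t: 16.3
tool_pos: [0.5431, 0.0058, 0.0423]
orientation: [-3.137, -0.174, 0.001]
force: [-3.0, -0.6, -1.0]
opening: 0.0118
```

Request:
{"api": "servo_tool", "payload": {
  "plan": [
    [[1,0.5,0.1,0,0,0,0],[1,0,0,0,0,0,0],[1,0,0,0,0,0,0]]
  ]
}}

```text
t: 16.6
tool_pos: [0.5438, 0.0059, 0.0422]
orientation: [-3.137, -0.174, 0.0]
force: [-2.1, 0.0, -1.6]
opening: 0.0117
```

```bash
python3 - <<'E'
from h import *
s=monitor.read_state();print(s["tool_pos"],s["force"],s["wrist_torque"])
w=eyes.read_camera("wrist")[:,:,::-1]
sd=eyes.read_camera("side")[180:235,165:270,::-1]
top=cv2.resize(w[0:150,150:366],(560,389),interpolation=cv2.INTER_CUBIC)
b=cv2.resize(sd,(560,293)[:2],interpolation=cv2.INTER_CUBIC)
cv2.imwrite("pics/m5.png",np.vstack([top[:300],b]))
E
```

```text
[0.54377679 0.00588083 0.04223562] [-2.0981      0.01457299 -1.60136108] [-0.08276103  0.45384924 -0.0251831 ]
```

View pics/m5.png

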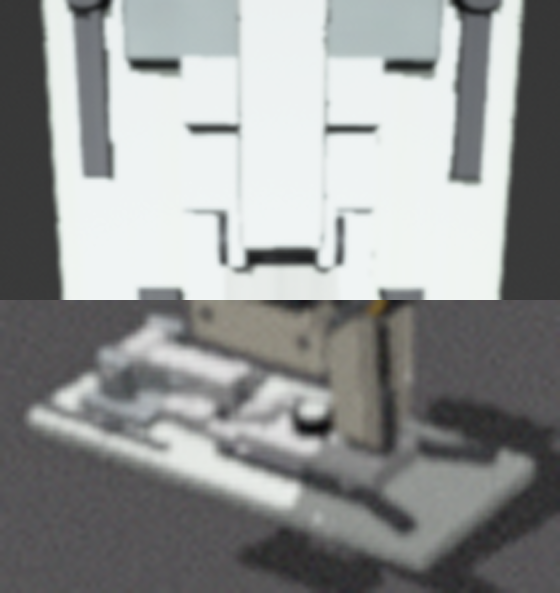

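The roller appears to have dropped. The stop face is at row 128, about 1 to 2 mm ahead. I'll nudge on slightly to feel for the stop.

Request:
{"api": "servo_tool", "payload": {
  "plan": [
    [[1,0.5,0,0,0,0,0],[1,0,0,0,0,0,0],[1,0,0,0,0,0,0]]
  ]
}}

```text
t: 17.0
tool_pos: [0.5444, 0.0059, 0.0423]
orientation: [-3.137, -0.174, -0.0]
force: [-1.8, -0.5, -1.8]
opening: 0.0114
```

Request:
{"api": "servo_tool", "payload": {
  "plan": [
    [[1,0.5,0.1,0,0,0,0],[1,0,0,0,0,0,0],[1,0,0,0,0,0,0]]
  ]
}}

```text
t: 17.3
tool_pos: [0.5449, 0.006, 0.0423]
orientation: [-3.137, -0.174, -0.0]
force: [-2.3, -0.0, -2.1]
opening: 0.012
```

Request:
{"api": "servo_tool", "payload": {
  "plan": [
    [[1,0.5,0,0,0,0,0],[1,0,0,0,0,0,0],[1,0,0,0,0,0,0]]
  ]
}}

```text
t: 17.6
tool_pos: [0.5454, 0.006, 0.0423]
orientation: [-3.137, -0.174, -0.0]
force: [-2.4, 0.4, -2.8]
opening: 0.0118
```

Request:
{"api": "servo_tool", "payload": {
  "plan": [
    [[1,0.5,0.1,0,0,0,0],[1,0,0,0,0,0,0],[1,0,0,0,0,0,0]]
  ]
}}

```text
t: 17.9
tool_pos: [0.5458, 0.0061, 0.0423]
orientation: [-3.137, -0.174, 0.0]
force: [-2.7, 0.5, -2.3]
opening: 0.012
```

Request:
{"api": "servo_tool", "payload": {
  "plan": [
    [[0,0,0,0,0,0,0],[0,0,0,0,0,0,0],[0,0,0,0,0,0,0],[0,0,0,0,0,0,0],[0,0,0,10,0,0,0],[0,0,0,20,0,0,0],[0,0,0,30,0,0,0],[0,-10,0,30,0,0,0],[0,-10,0,30,0,0,0],[0,-10,0,10,0,0,0],[0,0,0,0,0,0,0],[0,0,0,0,0,0,0]]
  ]
}}

```text
t: 19.1
tool_pos: [0.5161, 0.0061, 0.1726]
orientation: [3.137, 0.174, 0.001]
force: [0.1, 0.6, -0.0]
opening: 0.0463
```

```bash
python3 - <<'E'
from h import *
s=monitor.read_state();print(s["tool_pos"],s["force"],s["opening"])
i=eyes.camera_info("wrist")
w=eyes.read_camera("wrist")[:,:,::-1]
cv2.imwrite("pics/w6.png",cv2.resize(w,None,fx=1.5,fy=1.5,interpolation=cv2.INTER_CUBIC))
np.savez("w6.npz",**{k:i[k] for k in("mtx","D","R","t")})
E
```

```text
[0.51609154 0.00606839 0.17256898] [ 0.06715299  0.62058508 -0.01098111] 0.04632058826714551
```

View pics/w6.png

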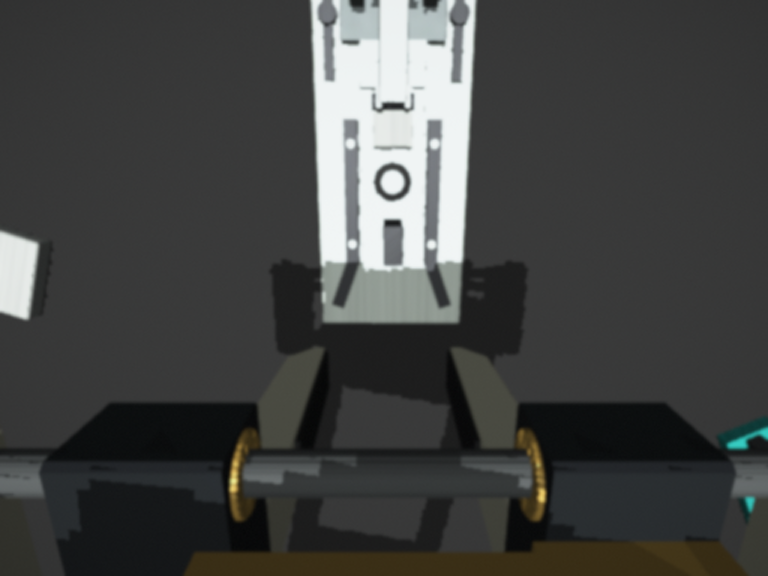

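Released, with the carrier centred between the rails. I'll check the arm's height by numbers: the nose tip is at (393,148) here and was at crop1 (155,252) with the arm down.

```bash
python3 - <<'E'
from h import *
f0=np.array([.6044,.0124]);a=.111;R=np.array([[np.cos(a),-np.sin(a)],[np.sin(a),np.cos(a)]])
L=lambda P:(P[:,:2]-f0)@R
tip0=L(ray("top",(np.array([(155,254)])+.5)/5-.5+[200,115],.025))[0]; print("tip at rest",tip0)
d=np.load("w6.npz");i={k:d[k] for k in d}
px=lambda L:(np.array(L)+.5)/1.5-.5
m=L(ray("w",px([(393,182)]),.034,i));t=L(ray("w",px([(393,239)]),.058,i))
print("mount->carrier origin",m+[.01,0]," tab far end top",t)
print("front base edge check (-.125)",L(ray("w",px([(323,323),(460,322)]),.010,i)))
print("rails centre",L(ray("w",px([(359,180),(427,180)]),.017,i)))
for xr in(tip0[0]+.028,.024,.027):
  for th in(0,.04,.12):
    dx,dz=-.090,.015-.0; hx=xr+.062; hz=.010+.0045+.0  # hinge height unknown; small
    c,s=np.cos(th),np.sin(th); z0=.025
    X=[[*(f0+R@[hx-.090*c,y]),z0+.090*s] for y in(-.009,.009)]
    print(round(xr,4),th,(1.5*proj("w",X,i)).round(1).tolist())
# top camera tip now
im=eyes.read_camera("top")[:,:,::-1]
cv2.imwrite("pics/crop7.png",cv2.resize(im[115:215,200:260],None,fx=8,fy=6,interpolation=cv2.INTER_CUBIC)[:600])
E
```

```text
tip at rest [-0.00530339 -0.00055828]
mount->carrier origin [[-0.01119153 -0.00014311]]  tab far end top [[-5.27700382e-02  9.58692260e-05]]
front base edge check (-.125) [[-0.1225174   0.05056602]
 [-0.12189639 -0.04974057]]
rails centre [[-0.02064143  0.02190784]
 [-0.02069652 -0.02263844]]
0.0227 0 [[406.7, 155.1], [378.1, 155.1]]
0.0227 0.04 [[406.9, 154.9], [378.0, 155.0]]
0.0227 0.12 [[407.5, 153.8], [377.8, 153.8]]
0.024 0 [[406.7, 152.9], [378.1, 153.0]]
0.024 0.04 [[407.0, 152.7], [378.0, 152.8]]
0.024 0.12 [[407.5, 151.5], [377.8, 151.6]]
0.027 0 [[406.8, 147.9], [378.0, 148.0]]
0.027 0.04 [[407.0, 147.6], [377.9, 147.7]]
0.027 0.12 [[407.5, 146.3], [377.7, 146.4]]
```

```bash
python3 - <<'E'
from h import *
sd=np.mean([eyes.read_camera("side")[180:235,165:270,::-1] for _ in range(6)],0).astype(np.uint8)
o=cv2.resize(cv2.imread("pics/side0.png"),(512,384),interpolation=cv2.INTER_AREA)[180:235,165:270]
b=cv2.imread("pics/m4.png")[300:]
r=lambda x:cv2.resize(x,(400,215),interpolation=cv2.INTER_CUBIC)
cv2.imwrite("pics/m8.png",np.vstack([np.hstack([r(o[:, :]),r(b)]),np.hstack([r(sd),r(cv2.imread("pics/m5.png")[300:])])]))
E
```

```text
(no output)
```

View pics/m8.png

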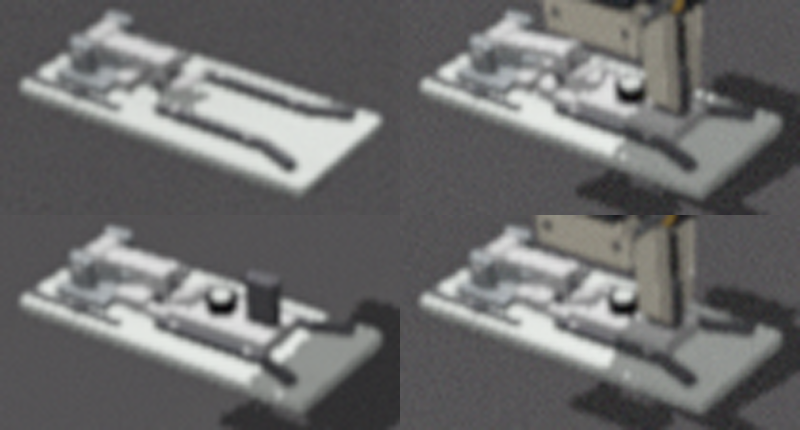

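In this comparison, the arm was clearly raised while on the flat top (top right). Now (bottom left) it sits almost as low as at the start, so the roller is in the groove.

```bash
python3 -c "
from plant import job,monitor
s=monitor.read_state();print(s['t'],s['force'],s['dq'].round(4))
print(job.close_job())"
```

```text
19.5 [0.19837665 0.43524472 0.71957924] [ 0.0001 -0.0056 -0.0024 -0.0003  0.0037  0.0014]
the job is handed in; nothing more can be done
None
```

The steel carrier is in the fixture with the roller in its groove. I released it and handed the job in at about 19.5 s of the 67 s allowed. No verdict was reported.

**Push-in:** Gripping it by the tab, I slid it between the rails and under the arm. The push force I read stayed under about 5 N. The roller's drop was felt as a forward pull of about 3 N that then reversed. I pushed about 3 mm further without clearly feeling the end stop.

**Last checks:**
- **Position:** the wrist picture put the carrier origin about 11 mm behind the fixture's centre. That is closer to 14 mm after allowing for a bias of about 3 mm, seen on the base's front edge. It is within 0.5 mm of the centre line.
- **Arm:** the side picture shows it almost as low as at the start, and clearly lower than when it rode on the flat top.
- **Gripper and bystanders:** the gripper was clear, about 13 cm above where it let go, and read no real force. I never went near the block, weight or cup, but did not re-measure them.

**Not confirmed:** trying to work out the arm's angle from the position of its nose tip told me nothing. That the roller is in the groove therefore rests on the felt drop and the side picture.

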